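# Dry-fit a half-lapped frame in the gluing jig

## Robot

A 7-joint arm with a two-finger parallel gripper is mounted at the origin on the work surface; the furniture and walls round the work are solid. World frame = base frame: x ahead of the robot, y to its left, z up, the work surface at z = 0. Lengths are in mm, angles in rad, forces in N, time in s.
With the tool pointing down it reaches from about 425 to 875 mm from the base axis. Payload 9.9 kg.
Tool frame: the origin (TCP) lies where the fingers leave the gripper's body, on its centre line; the fingertips stand 73 mm ahead of it and the grasp point (between the pads) lies 54 mm ahead of it; z points along the fingers, y is the line along which they close (so a half turn about z gives the same grasp; the last joint's range is limited). The gripper opens to 85 mm and grips with 20 to 120 N. Pads are 22 mm wide; open, the fingers measure 114 mm over their backs; the gripper's body (76 mm by 85 mm) begins 54 mm behind the grasp point. The pads swing forward as they close: fully open they stand 13 mm farther back than shut.
Start: joints at [1.017, 0.576, 0.025, 1.437, -0.015, 1.129, -0.057], TCP at [305.583, -601.872, 303.889] pointing down, gripper open.
Joint ranges: [-2.76, 2.76], [-0.34, 2.15], [-1.52, 1.57], [0.19, 2.46], [-1.09, 4.23], [0.17, 1.99], [-2.82, 2.82]. Speed limits (rad/s): [2.22, 2.22, 3.01, 3.01, 3.14, 3.14, 3.14].

## Interface

Orientations are given as a 3x3 rotation matrix whose columns are the frame's x, y, z axes.
In Python, from workcell import manip gives the robot as it stands. The module is installed in compiled form; this text tells all that it offers.
- The arm moves only by the tool servo_tool, never from a script. Its argument "increments" is a list of rows, each a list of 3 entries, a list of its own where there are three numbers: the closure in counts, from 0 (fully open) to 255 (shut), then the shift along the tool's x, y, z in mm, then the turn about the tool's z in rad. A call has exactly 8 rows; each row shifts and turns the commanded pose from where the row before left it, along the tool's axes as they then stand; what a row does not reach is not made up. A row lasts 1/10 s, in which the tool goes at most 50 mm and 8.59 degrees, less where a joint would pass 70% of its speed; a pose out of reach is approached as far as the arm can. A call is refused whole if a number of a shift passes 50 or a number of a turn 0.15, either way. A call with a gripper value outside its range is refused whole. The fingers move at their own pace and stop on an object; "squeeze" is the grip in N (left out, the last holds). Time passes only in rows, so rows that do not move let the fingers close, or fill a call up. It gives the time, the measured TCP pose, the force, the opening and the grip force at its end, in the units of the state.
- manip.state(): the state, without advancing time (a new reading comes with each control period).
- manip.capture(name): name is "side" or "top"; returns the picture (480x640x3 uint8, blue, green, red); there is no depth.
- manip.get_calibration(name): a dict with "fx", "fy", "cx", "cy" (pixels), "T" (4x4, takes a point from camera to world coordinates). Camera axes: x right, y down, z forward; pixel columns grow to the right and rows downward; lengths in mm; the calibration is good to about 2 mm. A picture is of the moment at which its call begins. get_calibration takes no time and is no camera call.
- manip.hand_in(): hands the job in; it is judged then, once.
Trained networks look in the newest picture that a camera, given by its name, has taken for a name from the list of things; names that differ only in an ending like _2 or _b are one class to them, and where a whole thing is asked for, a point or a joint stands for the part that bears it (a point fixed in the world has none). Each returns a list of dicts, best first, with "confidence" (0 to 1); they miss things now and then, are a little off and sometimes report something else, mostly with a low value. They report only what shows in the picture. A call takes as long as a camera call.
- manip.recognise(query, camera): "xyz" ([x, y, z] in mm, in world coordinates, good to about 4 mm: the middle of the surface that is visible of it).
- manip.silhouettes(query, camera): "region" (480x640 bool, what is visible of it).
- manip.mark_of(query, camera): "xyz" ([x, y, z] in mm, in world coordinates, good to about 4 mm: a listed point, or the origin of a listed thing).
The state is a dict: "time_s": time; "joint_positions": joint angles; "qvel": joint speeds; "tau": joint torques, N m; "ee_pos": TCP position; "tcp_rot": TCP orientation; "contact_force": force on the tool from outside, world axes, zero at the start; "moment": the same for the moment, N m; "gripper_width": finger opening in mm; "finger_force": force on a finger pad.
Only numpy, scipy, OpenCV 4.12 (cv2) and the standard library are available. Lean on these libraries where they do the work, as an engineer would, in place of code of your own. Each camera call takes 0.05 s, during which the arm holds its last target. There are 200 camera calls.

## Task

Dry-fit the cradle frame for the inlaid panel in the gluing jig. Lay the two long strips in the jig's two long grooves first, then set the two short strips across the ends so that their half-laps drop over the ends of the long ones; all four strips must sit right down on the board, tops level. Leave the plain offcut lying where it is.

Things in the scene. Friction and masses are not known exactly. Their poses are not given: they have to be found in the camera images.
- jig: Gluing jig, fixed: brown wooden board 144 x 192 x 12 mm; in its middle a paler former 52 x 100 mm, 6 mm high, with round edges; at the corners dark wooden stops 12 mm high, inner faces at x +-56, y +-80 mm. Between them a groove 30 mm wide runs all round, floor = board top. Beside mid-groove is only the former: grip strips by their upper 25 mm. Origin: centre of the underside; x along its short side, y its long side.
- groove_1 (a point): Middle of one long groove of the jig, on its floor (12 mm above the jig's origin, at x = +41 mm, y = 0 in the jig's frame); the groove runs along the jig's y and takes a long strip with 5 mm play sideways and 5 mm endways
- groove_2 (a point): Middle of the other long groove, on its floor (x = -41 mm, y = 0 in the jig's frame); like groove_1
- groove_3 (a point): Middle of one short end groove, on its floor (x = 0, y = +65 mm in the jig's frame); it runs along the jig's x and takes a short strip with about 5 mm play each way, if the long strips are centred
- groove_4 (a point): Middle of the other short end groove, on its floor (x = 0, y = -65 mm in the jig's frame); like groove_3
- long_a: Long frame strip (one of two alike), pale bare wood, 150 x 20 mm, 40 mm tall, 0.12 kg. Half-laps cut in the TOP of both ends: the last 27 mm at each end is only 20 mm tall (a step down seen from above), the middle 96 mm full height. Stands right way up. Origin: centre of the underside; x along its length, either way round, z up.
- long_b: Long frame strip (one of two alike), pale bare wood, 150 x 20 mm, 40 mm tall, 0.12 kg. Half-laps cut in the TOP of both ends: the last 27 mm at each end is only 20 mm tall (a step down seen from above), the middle 96 mm full height. Stands right way up. Origin: centre of the underside; x along its length, either way round, z up.
- short_a: Short frame strip (one of two alike), pale bare wood, 100 x 20 mm, 40 mm tall, 0.09 kg. Half-laps cut in the UNDERSIDE of both ends: top unbroken, but only the middle 48 mm reaches down; the last 26 mm at each end is open up to 21.5 mm. Stands right way up. Origin: centre of the underside; x along its length, either way round, z up.
- short_b: Short frame strip (one of two alike), pale bare wood, 100 x 20 mm, 40 mm tall, 0.09 kg. Half-laps cut in the UNDERSIDE of both ends: top unbroken, but only the middle 48 mm reaches down; the last 26 mm at each end is open up to 21.5 mm. Stands right way up. Origin: centre of the underside; x along its length, either way round, z up.
- offcut: Plain offcut of the same pale wood, 65 x 20 mm, 40 mm tall, no half-laps; not part of the frame. It lies in the row with the strips, at its far end (clear gaps in the row from about 30 mm). Origin: centre of the underside; x along its length. A tall wooden chest stands just beyond it, from about x = 0.63 m, with a drawer open towards the middle of the table; between strips and jig are things up to 135 mm tall (stacks, bottle).

How it is judged:
By the outcome, as a careful person would: the job done as asked, in the order asked, and still so for the second after the job is handed in, with the robot touching nothing.
It also fails if it takes over 144 s, if anything falls off the work surface, if the arm or the gripper's body presses on something with over 40 N, if the wrist force passes 120 N, or if a joint passes its speed limit or range.

## Working session

There is one attempt and no reset: what is moved stays moved. The work goes in short steps, Python scripts to look and compute and a tool call to move; the robot and the scene stay as the last step left them, time stands still between calls to the robot, and variables do not carry over. Pictures are saved under pics/ and viewed, at most 14 in all, crops included, and the job is handed in when it is done.

Besides the shell and the picture viewer there is one more tool, called after "Call:" by a JSON object that holds its "name" and its "arguments", one argument or row to a line. servo_tool: Moves the arm, as the interface text tells. Its arguments: {"type":"object","properties":{"increments":{"type":"array"},"squeeze":{"type":"number"}},"required":["increments"]}

```bash
mkdir -p pics; python3 - <<'E'
from workcell import manip
import cv2,numpy as np
np.set_printoptions(precision=3,suppress=True)
s=manip.state()
for k in s: print(k,np.array(s[k]).tolist() if k=='tcp_rot' else s[k])
for c in ("top","side"):
    cv2.imwrite(f"pics/{c}0.png",manip.capture(c))
    k=manip.get_calibration(c); print(c,{a:k[a] for a in('fx','fy','cx','cy')}); print(np.array(k['T']))
    for q in ("long_a","short_a","offcut","jig","groove_1","groove_3"):
        print(q,[(np.round(d['xyz']).tolist(),round(d['confidence'],2)) for d in manip.mark_of(q,c)])
E
```

```text
time_s 0.0
joint_positions [ 1.017  0.576  0.025  1.438 -0.015  1.129 -0.056]
qvel [ 0.001  0.     0.    -0.002 -0.001  0.    -0.   ]
tau [ -0.001 -76.575   2.25  -28.597   0.015   0.013  -0.   ]
ee_pos [ 305.431 -601.573  303.074]
tcp_rot [[0.8916483062160983, 0.4527280341519449, -0.000790642067307683], [0.45272871806270365, -0.8916472291232793, 0.0013880338898019013], [-7.657195427688848e-05, -0.0015955844363910862, -0.9999987241227072]]
contact_force [ 0.08  -0.078  0.008]
moment [-0.032  0.018 -0.047]
finger_force 0.0
gripper_width 85.63856782801659
top {'fx': 493.9890765435352, 'fy': 493.9890765435352, 'cx': 329.84207893936906, 'cy': 243.2416851037342}
[[  -0.017   -0.993    0.12   354.14 ]
 [  -1.       0.018    0.01   -12.019]
 [  -0.012   -0.119   -0.993 1015.082]
 [   0.       0.       0.       1.   ]]
long_a [([399.0, -308.0, 5.0], 0.85), ([336.0, -314.0, -1.0], 0.64)]
short_a [([526.0, -325.0, 3.0], 0.85), ([460.0, -314.0, -2.0], 0.69), ([397.0, -308.0, 3.0], 0.56)]
offcut [([590.0, -308.0, 1.0], 0.63)]
jig [([463.0, 257.0, -0.0], 0.82)]
groove_1 [([405.0, 284.0, 11.0], 0.
[... 257 characters left out ...]
fy': 509.5339767476309, 'cx': 327.06263766369955, 'cy': 239.92156941586106}
[[  -0.835   -0.285    0.471 -117.65 ]
 [  -0.55     0.425   -0.719  911.978]
 [   0.005   -0.859   -0.511  735.23 ]
 [   0.       0.       0.       1.   ]]
long_a [([400.0, -306.0, 2.0], 0.91), ([336.0, -320.0, 2.0], 0.7)]
short_a [([462.0, -316.0, 0.0], 0.49), ([340.0, -321.0, 2.0], 0.19)]
offcut []
jig [([460.0, 252.0, 4.0], 0.57), ([402.0, 287.0, 12.0], 0.19)]
groove_1 [([438.0, 219.0, 10.0], 0.86), ([479.0, 294.0, 14.0], 0.7), ([516.0, 228.0, 12.0], 0.68), ([404.0, 287.0, 10.0], 0.65)]
groove_3 [([438.0, 219.0, 10.0], 0.86), ([479.0, 294.0, 14.0], 0.7), ([516.0, 228.0, 12.0], 0.68), ([404.0, 287.0, 10.0], 0.65)]
```

View pics/top0.png

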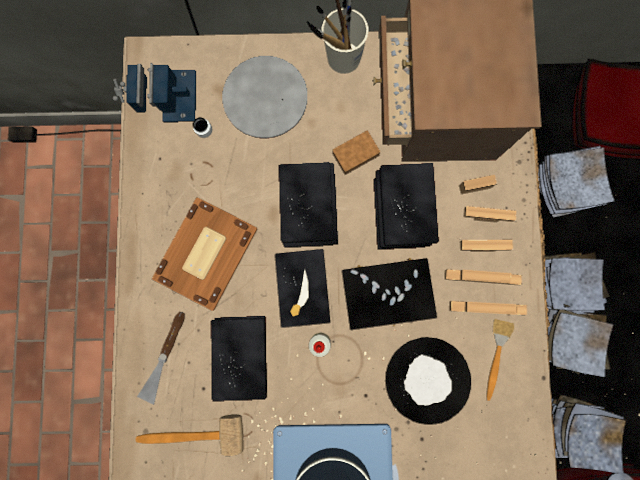

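View pics/side0.png

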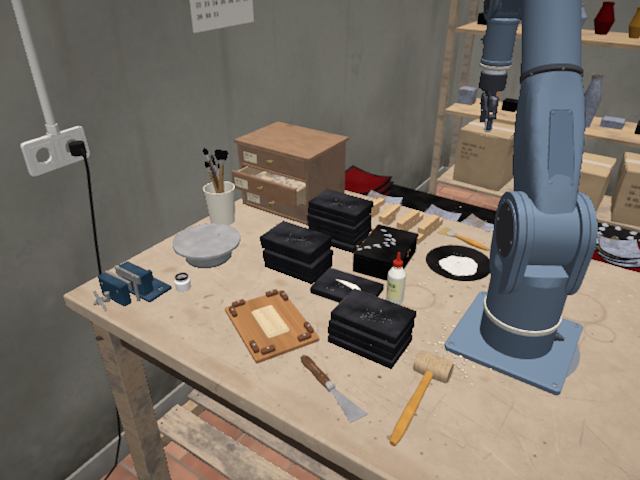

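```bash
cat > h.py <<'E'
import numpy as np, cv2, json
from workcell import manip
from scipy.optimize import minimize
def proj(P,c):
    k=manip.get_calibration(c); T=np.linalg.inv(np.array(k['T']))
    q=np.c_[P,np.ones(len(P))]@T.T
    return np.c_[k['fx']*q[:,0]/q[:,2]+k['cx'],k['fy']*q[:,1]/q[:,2]+k['cy']]
def box(x,y,th,L,W,z0,z1):
    c,s=np.cos(th),np.sin(th)
    return np.array([[x+c*a*L/2-s*b*W/2,y+s*a*L/2+c*b*W/2,z] for z in(z0,z1) for a,b in((-1,-1),(1,-1),(1,1),(-1,1))])
PARTS={'long':[(150,20,0,20),(96,20,20,40)],'short':[(100,20,20,40),(48,20,0,20)],'offcut':[(65,20,0,40)],'jig':[(192,144,0,12)]}
def mask(x,y,th,kind,c,z=0,S=4):
    m=np.zeros((480*S,640*S),np.uint8)
    for L,W,a,b in PARTS[kind]:
        h=cv2.convexHull(proj(box(x,y,th,L,W,a+z,b+z),c).astype(np.float32))
        cv2.fillConvexPoly(m,np.round((h+.5)*S*16-8).astype(np.int32),255,shift=4)
    return cv2.resize(m,(640,480),interpolation=cv2.INTER_AREA)/255.
def fit(region,kind,p0,c,z=0):
    r=region.astype(float)
    f=lambda p:np.abs(mask(p[0],p[1],p[2]/50,kind,c,z)-r).sum()/r.sum()
    p0=np.array([p0[0],p0[1],p0[2]*50]); best=None
    sim=p0+np.vstack([np.zeros(3),np.diag([8,8,8])])
    o=minimize(f,p0,method='Nelder-Mead',options=dict(initial_simplex=sim,xatol=.1,fatol=1e-4))
    return o.x[0],o.x[1],o.x[2]/50,o.fun
def outline(im,p,kind,c,z=0):
    m=(mask(*p[:3],kind,c,z)>.5).astype(np.uint8)
    cv2.drawContours(im,cv2.findContours(m,0,2)[0],-1,(0,0,255),1)
def plan(cur,targets,grip,dec=0):
    """cur,(x,y,z,yaw of tool x); targets: (x,y,z,yaw,nrows). prints rows in 8s; returns end pose"""
    x=np.array(cur[:3],float);yaw=cur[3];rows=[]
    for t in targets:
        n=t[4]
        for i in range(n):
            k=n-i; d=(np.array(t[:3])-x)/k
            c,s=np.cos(yaw),np.sin(yaw)
            X=np.array([c,s,0]);Y=np.array([s,-c,0]);Z=np.array([0,0,-1.])
            l=np.round([d@X,d@Y,d@Z],dec)
            dy=(t[3]-yaw)/k; w=-round(dy,3)
            assert max(abs(l))<=50 and abs(w)<=.15,(l,w)
            x=x+l[0]*X+l[1]*Y+l[2]*Z; yaw-=w
            rows.append([grip,[float(v) if dec else int(v) for v in l],w])
    while len(rows)%8: rows.append([grip,[0,0,0],0])
    for i in range(0,len(rows),8): print(json.dumps(rows[i:i+8]).replace(' ',''))
    print('end',np.round(x,1).tolist(),round(yaw,4)); return (*x,yaw)
E
python3 - <<'E'
from h import *
im=manip.capture('top'); o=im.copy()
sils=[]
for q in('long','short','offcut','jig'):
    n=q if q in('offcut','jig') else q+'_a'
    for d in manip.silhouettes(n,'top'):
        r=d['region']; M=cv2.moments(r.astype(np.uint8)); print(q,round(d['confidence'],2),r.sum(),round(M['m10']/M['m00']),round(M['m01']/M['m00']))
        sils.append((q,r))
init={'long':[(336,-314),(399,-308)],'short':[(460,-314),(526,-320)],'offcut':[(590,-308)],'jig':[(461,255)]}
yaw={'long':1.6,'short':1.6,'offcut':1.4,'jig':-.5+np.pi}
for q,ps in init.items():
    for p in ps:
        u,v=proj(np.array([[*p,20.]]),'top')[0].astype(int)
        c=[r for k,r in sils if k==q and r[v-3:v+4,u-3:u+4].any()]
        if not c: print('none',q,p);continue
        f=fit(c[0],q,(*p,yaw[q]),'top'); print(q,np.round(f,3)); outline(o,f,q,'top')
a=cv2.resize(o[165:325,430:540],None,fx=3.6,fy=3.6,interpolation=2); b=cv2.resize(o[185:325,140:270],None,fx=3,fy=3,interpolation=2)
b=cv2.copyMakeBorder(b,0,a.shape[0]-b.shape[0],0,0,0); cv2.imwrite('pics/fit.png',np.hstack([a,b]))
E
```

```text
long 0.88 794 487 308
long 0.85 758 481 277
long 0.63 696 488 214
short 0.84 604 486 245
short 0.7 587 490 214
offcut 0.72 469 478 184
offcut 0.6 6442 204 254
jig 0.9 6522 204 254
long [ 3.38666e+02 -3.15402e+02  1.49900e+00  7.20000e-02]
long [ 4.00726e+02 -3.07549e+02  1.48100e+00  1.71000e-01]
short [ 4.63013e+02 -3.13718e+02  1.55500e+00  4.60000e-02]
short [ 5.26671e+02 -3.24106e+02  1.46200e+00  1.62000e-01]
offcut [ 5.89823e+02 -3.06402e+02  1.76000e+00  6.50000e-02]
jig [4.59613e+02 2.56723e+02 2.65800e+00 2.90000e-02]
```

View pics/fit.png

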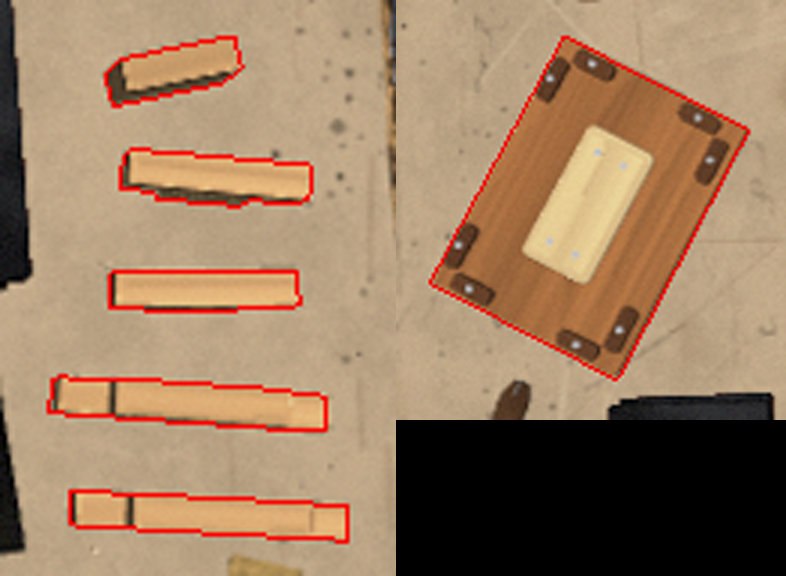

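```bash
python3 - <<'E'
from h import *
c=(305.4,-601.6,303.1,0.470)
c=plan(c,[(338.7,-315.4,230,1.499,8)],120)
c=plan(c,[(338.7,-315.4,110,1.499,6)],120)
E
```

```text
[[120,[20,-30,9],-0.129],[120,[24,-27,9],-0.129],[120,[27,-24,9],-0.129],[120,[30,-20,9],-0.128],[120,[32,-16,9],-0.129],[120,[34,-12,9],-0.128],[120,[35,-8,10],-0.129],[120,[36,-4,9],-0.128]]
end [338.5, -315.2, 230.1] 1.499
[[120,[0,0,20],-0.0],[120,[0,0,20],-0.0],[120,[0,0,20],-0.0],[120,[0,0,20],-0.0],[120,[0,0,20],-0.0],[120,[0,0,20],-0.0],[120,[0,0,0],0],[120,[0,0,0],0]]
end [338.5, -315.2, 110.1] 1.499
```

Call:
{"name": "servo_tool", "arguments": {
  "increments": [
    [120,[20,-30,9],-0.129],
    [120,[24,-27,9],-0.129],
    [120,[27,-24,9],-0.129],
    [120,[30,-20,9],-0.128],
    [120,[32,-16,9],-0.129],
    [120,[34,-12,9],-0.128],
    [120,[35,-8,10],-0.129],
    [120,[36,-4,9],-0.128]
  ],
  "squeeze": 50
}}

```text
time_s: 1.75
ee_pos: [338.8, -314.2, 230.8]
tcp_rot: [[0.067, 0.998, 0.001], [0.998, -0.067, -0.001], [-0.0, 0.001, -1.0]]
contact_force: [0.4, 0.2, -0.0]
gripper_width: 45.3
finger_force: 0.0
```

Call:
{"name": "servo_tool", "arguments": {
  "increments": [
    [120,[0,0,20],0],
    [120,[0,0,20],0],
    [120,[0,0,20],0],
    [120,[0,0,20],0],
    [120,[0,0,0],0],
    [120,[0,0,0],0],
    [120,[0,0,0],0],
    [120,[0,0,0],0]
  ]
}}

```text
time_s: 2.55
ee_pos: [339.1, -315.9, 151.8]
tcp_rot: [[0.072, 0.997, 0.001], [0.997, -0.072, -0.001], [-0.001, 0.001, -1.0]]
contact_force: [0.5, 0.9, 0.5]
gripper_width: 45.3
finger_force: 0.0
```

Call:
{"name": "servo_tool", "arguments": {
  "increments": [
    [120,[0,0,20],0],
    [120,[0,0,20],0],
    [120,[0,0,14],0],
    [120,[0,0,10],0],
    [120,[0,0,0],0],
    [120,[0,0,0],0],
    [200,[0,0,0],0],
    [255,[0,0,0],0]
  ]
}}

```text
time_s: 3.35
ee_pos: [339.0, -315.8, 87.7]
tcp_rot: [[0.072, 0.997, 0.001], [0.997, -0.072, -0.001], [-0.001, 0.001, -1.0]]
contact_force: [-0.2, 1.1, 6.3]
gripper_width: 19.2
finger_force: 48.6
```

Call:
{"name": "servo_tool", "arguments": {
  "increments": [
    [255,[0,0,0],0],
    [255,[0,0,0],0],
    [255,[0,0,0],0],
    [255,[0,0,0],0],
    [255,[0,0,0],0],
    [255,[0,0,0],0],
    [255,[0,0,0],0],
    [255,[0,0,0],0]
  ]
}}

```text
time_s: 4.15
ee_pos: [339.0, -315.8, 87.7]
tcp_rot: [[0.072, 0.997, 0.001], [0.997, -0.072, -0.001], [-0.001, 0.001, -1.0]]
contact_force: [-0.1, 0.4, 6.4]
gripper_width: 19.5
finger_force: 49.1
```

```bash
cat > go.py <<'E'
import sys
from h import *
# start, place(x,y,yaw): lift, arc over, come down to z=140
def carry(c,g,zdown):
    c=plan(c,[(c[0],c[1],c[2]+60,c[3],3),(c[0],c[1],270,c[3],5)],255)
    az0,az1=np.arctan2(c[1],c[0]),np.arctan2(g[1],g[0]); r0,r1=np.hypot(*c[:2]),np.hypot(*g[:2])
    n=24; T=[]; s=[0.5*(1-np.cos(np.pi*(i+1)/n)) for i in range(n)]
    for t in s:
        a=az0+(az1-az0)*t; r=r0+(r1-r0)*t+60*np.sin(np.pi*t)
        T.append((r*np.cos(a),r*np.sin(a),270,c[3]+(g[2]-c[3])*t,1))
    c=plan(c,T,255)
    return plan(c,[(g[0],g[1],(c[2]+zdown)/2,g[2],3),(g[0],g[1],zdown,g[2],3)],255)
E
python3 - <<'E'
from go import *
carry((338.5,-315.2,86,1.499),(478.7,293,2.658),125)
E
```

```text
[[255,[0,0,-20],-0.0],[255,[0,0,-20],-0.0],[255,[0,0,-20],-0.0],[255,[0,0,-25],-0.0],[255,[0,0,-25],-0.0],[255,[0,0,-25],-0.0],[255,[0,0,-24],-0.0],[255,[0,0,-25],-0.0]]
end [338.5, -315.2, 270.0] 1.499
[[255,[1,3,0],-0.005],[255,[4,7,0],-0.015],[255,[6,13,0],-0.024],[255,[10,17,0],-0.034],[255,[12,22,0],-0.042],[255,[15,26,0],-0.05],[255,[19,30,0],-0.057],[255,[23,32,0],-0.063]]
[[255,[26,34,0],-0.068],[255,[30,34,0],-0.072],[255,[33,34,0],-0.074],[255,[37,33,0],-0.075],[255,[38,30,0],-0.076],[255,[39,28,0],-0.074],[255,[40,25,0],-0.072],[255,[38,21,0],-0.068]]
[[255,[37,19,0],-0.063],[255,[33,16,0],-0.057],[255,[29,14,0],-0.05],[255,[25,11,0],-0.042],[255,[20,8,0],-0.034],[255,[14,6,0],-0.024],[255,[8,4,0],-0.015],[255,[3,1,0],-0.005]]
end [478.8, 292.6, 270.0] 2.658
[[255,[0,0,24],-0.0],[255,[0,0,24],-0.0],[255,[0,0,24],-0.0],[255,[0,0,24],-0.0],[255,[0,0,24],-0.0],[255,[0,0,25],-0.0],[255,[0,0,0],0],[255,[0,0,0],0]]
end [478.8, 292.6, 125.0] 2.658
```

Call:
{"name": "servo_tool", "arguments": {
  "increments": [
    [255,[0,0,-20],0],
    [255,[0,0,-20],0],
    [255,[0,0,-20],0],
    [255,[0,0,-25],0],
    [255,[0,0,-25],0],
    [255,[0,0,-25],0],
    [255,[0,0,-24],0],
    [255,[0,0,-25],0]
  ]
}}

```text
time_s: 4.95
ee_pos: [338.3, -315.2, 272.3]
tcp_rot: [[0.072, 0.997, 0.0], [0.997, -0.072, -0.0], [-0.0, 0.0, -1.0]]
contact_force: [-0.1, -0.3, -1.6]
gripper_width: 19.2
finger_force: 49.2
```

Call:
{"name": "servo_tool", "arguments": {
  "increments": [
    [255,[1,3,0],-0.005],
    [255,[4,7,0],-0.015],
    [255,[6,13,0],-0.024],
    [255,[10,17,0],-0.034],
    [255,[12,22,0],-0.042],
    [255,[15,26,0],-0.05],
    [255,[19,30,0],-0.057],
    [255,[23,32,0],-0.063]
  ]
}}

```text
time_s: 5.75
ee_pos: [484.3, -217.2, 269.5]
tcp_rot: [[-0.219, 0.976, -0.002], [0.976, 0.219, 0.001], [0.001, -0.001, -1.0]]
contact_force: [1.3, 0.5, -1.6]
gripper_width: 19.4
finger_force: 49.3
```

Call:
{"name": "servo_tool", "arguments": {
  "increments": [
    [255,[26,34,0],-0.068],
    [255,[30,34,0],-0.072],
    [255,[33,34,0],-0.074],
    [255,[37,33,0],-0.075],
    [255,[38,30,0],-0.076],
    [255,[39,28,0],-0.074],
    [255,[40,25,0],-0.072],
    [255,[38,21,0],-0.068]
  ]
}}

```text
time_s: 6.55
ee_pos: [564.4, 131.9, 269.4]
tcp_rot: [[-0.719, 0.695, -0.002], [0.695, 0.719, 0.001], [0.002, -0.0, -1.0]]
contact_force: [-0.5, 0.4, -1.9]
gripper_width: 19.1
finger_force: 49.3
```

Call:
{"name": "servo_tool", "arguments": {
  "increments": [
    [255,[37,19,0],-0.063],
    [255,[33,16,0],-0.057],
    [255,[29,14,0],-0.05],
    [255,[25,11,0],-0.042],
    [255,[20,8,0],-0.034],
    [255,[14,6,0],-0.024],
    [255,[8,4,0],-0.015],
    [255,[3,1,0],-0.005]
  ]
}}

```text
time_s: 7.35
ee_pos: [478.9, 292.8, 270.7]
tcp_rot: [[-0.886, 0.464, -0.0], [0.464, 0.886, -0.0], [0.0, -0.0, -1.0]]
contact_force: [1.5, 1.0, -0.8]
gripper_width: 19.0
finger_force: 49.3
```

Call:
{"name": "servo_tool", "arguments": {
  "increments": [
    [255,[0,0,24],0],
    [255,[0,0,24],0],
    [255,[0,0,24],0],
    [255,[0,0,24],0],
    [255,[0,0,24],0],
    [255,[0,0,15],0],
    [255,[0,0,0],0],
    [255,[0,0,0],0]
  ]
}}

```text
time_s: 8.15
ee_pos: [479.7, 291.8, 136.1]
tcp_rot: [[-0.885, 0.466, 0.0], [0.466, 0.885, -0.0], [-0.0, -0.0, -1.0]]
contact_force: [-0.3, 0.8, -1.2]
gripper_width: 19.4
finger_force: 49.3
```

```bash
python3 - <<'E'
from h import *
s=manip.state();print(s['ee_pos'],s['gripper_width'],s['finger_force'],s['contact_force'])
a=manip.capture('top')[170:330,130:290];b=manip.capture('side')[230:390,190:350]
f=lambda i:cv2.resize(i,(400,400),interpolation=2)
cv2.imwrite('pics/c1.png',np.hstack([f(a),f(b)]))
E
```

```text
[479.73873836 291.76749458 136.09456278] 19.433181336284413 49.29767694462498 [-0.34217265  0.78915123 -1.23954546]
```

View pics/c1.png

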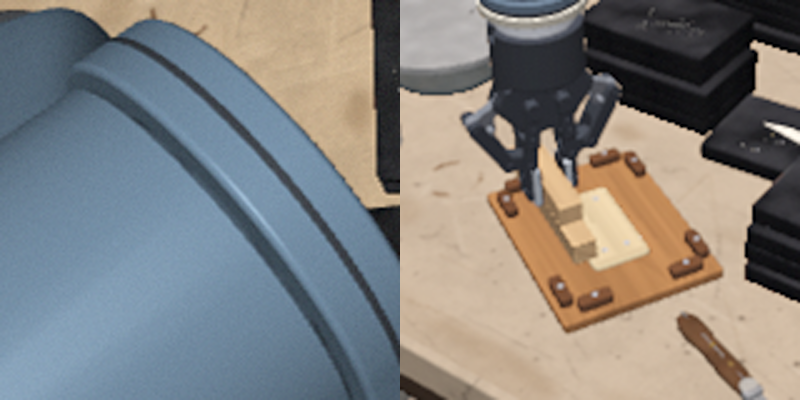

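Call:
{"name": "servo_tool", "arguments": {
  "increments": [
    [255,[0,0,12],0],
    [255,[0,0,12],0],
    [255,[0,0,7],0],
    [255,[0,0,3],0],
    [255,[0,0,1],0],
    [255,[0,0,0],0],
    [255,[0,0,0],0],
    [255,[0,0,0],0]
  ]
}}

```text
time_s: 9.05
ee_pos: [479.3, 292.4, 101.2]
tcp_rot: [[-0.885, 0.465, 0.0], [0.465, 0.885, 0.0], [-0.0, 0.001, -1.0]]
contact_force: [-0.0, -0.3, -0.5]
gripper_width: 18.9
finger_force: 49.3
```

Call:
{"name": "servo_tool", "arguments": {
  "increments": [
    [255,[0,0,1],0],
    [255,[0,0,0],0],
    [255,[0,0,0],0],
    [255,[0,0,0],0],
    [255,[0,0,0],0],
    [255,[0,0,0],0],
    [255,[0,0,0],0],
    [255,[0,0,0],0]
  ]
}}

```text
time_s: 9.85
ee_pos: [479.2, 292.3, 99.9]
tcp_rot: [[-0.885, 0.465, 0.0], [0.465, 0.885, -0.0], [-0.0, -0.0, -1.0]]
contact_force: [0.5, -0.7, -1.2]
gripper_width: 18.7
finger_force: 49.3
```

```bash
python3 - <<'E'
from h import *
im=manip.capture('side');o=im.copy()
outline(o,(478.7,293,2.658),'long','side',12)
f=lambda i:cv2.resize(i[230:380,200:350],(400,400),interpolation=2)
cv2.imwrite('pics/c2.png',np.hstack([f(im),f(o)]))
E
```

```text
(no output)
```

View pics/c2.png

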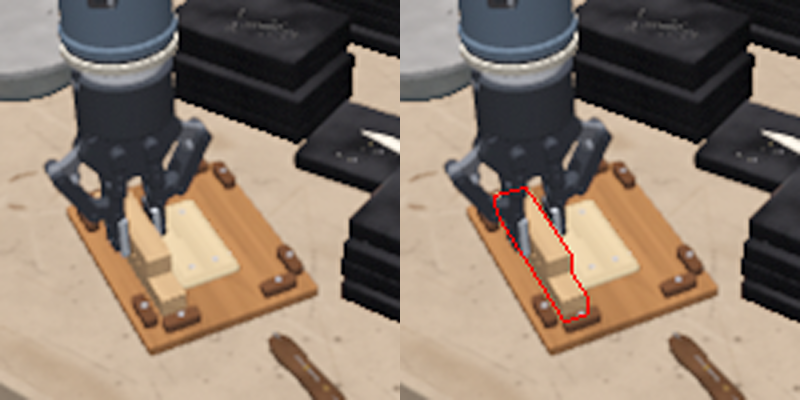

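Call:
{"name": "servo_tool", "arguments": {
  "increments": [
    [255,[0,0,1],0],
    [255,[0,0,0],0],
    [255,[0,0,0],0],
    [255,[0,0,0.5],0],
    [255,[0,0,0],0],
    [255,[0,0,0],0],
    [255,[0,0,0],0],
    [255,[0,0,0],0]
  ]
}}

```text
time_s: 10.7
ee_pos: [479.1, 292.3, 99.7]
tcp_rot: [[-0.885, 0.465, 0.001], [0.465, 0.885, -0.0], [-0.001, 0.0, -1.0]]
contact_force: [-3.7, -3.7, 16.8]
gripper_width: 19.2
finger_force: 51.7
```

Call:
{"name": "servo_tool", "arguments": {
  "increments": [
    [200,[0,0,0],0],
    [170,[0,0,0],0],
    [125,[0,0,0],0],
    [125,[0,0,0],0],
    [125,[0,0,-5],0],
    [125,[0,0,-20],0],
    [125,[0,0,-30],0],
    [125,[0,0,-30],0]
  ]
}}

```text
time_s: 11.5
ee_pos: [478.8, 292.3, 184.3]
tcp_rot: [[-0.885, 0.465, -0.001], [0.465, 0.885, -0.0], [0.001, -0.001, -1.0]]
contact_force: [1.0, 0.8, 0.5]
gripper_width: 43.4
finger_force: 0.0
```

```bash
sed -i 's/def carry(c,g,zdown):/def carry(c,g,zdown,G=255,n=24):/; s/n=24; T/T/; s/],255)/],G)/; s/T,255)/T,G)/' go.py; sed -i 's/(c\[0\],c\[1\],c\[2\]+60,c\[3\],3),(c\[0\],c\[1\],270,c\[3\],5)/(c[0],c[1],c[2]+(270-c[2])*.3,c[3],3),(c[0],c[1],270,c[3],5)/' go.py
python3 - <<'E'
from go import *
s=manip.state(); R=s['tcp_rot']; print(s['ee_pos'])
carry((478.8,292.6,182,2.658),(400.7,-307.5,1.481),130,120)
E
```

```text
[478.81634184 292.26706888 184.27966446]
[[120,[0,0,-9],-0.0],[120,[0,0,-9],-0.0],[120,[0,0,-8],-0.0],[120,[0,0,-12],-0.0],[120,[0,0,-12],-0.0],[120,[0,0,-13],-0.0],[120,[0,0,-12],-0.0],[120,[0,0,-13],-0.0]]
end [478.8, 292.6, 270.0] 2.658
[[120,[-3,-1,0],0.005],[120,[-8,-3,0],0.015],[120,[-14,-5,0],0.025],[120,[-18,-7,0],0.034],[120,[-24,-10,0],0.043],[120,[-28,-12,0],0.05],[120,[-32,-14,0],0.058],[120,[-35,-17,0],0.064]]
[[120,[-36,-20,0],0.069],[120,[-39,-22,0],0.073],[120,[-38,-26,0],0.076],[120,[-37,-28,0],0.077],[120,[-36,-30,0],0.076],[120,[-33,-31,0],0.076],[120,[-31,-31,0],0.073],[120,[-27,-31,0],0.069]]
[[120,[-25,-29,0],0.064],[120,[-20,-27,0],0.058],[120,[-18,-24,0],0.05],[120,[-14,-20,0],0.043],[120,[-12,-15,0],0.034],[120,[-8,-12,0],0.025],[120,[-5,-7,0],0.015],[120,[-1,-2,0],0.005]]
end [400.6, -307.2, 270.0] 1.481
[[120,[0,0,23],0.0],[120,[0,0,24],0.0],[120,[0,0,23],0.0],[120,[0,0,23],0.0],[120,[0,0,24],0.0],[120,[0,0,23],0.0],[120,[0,0,0],0],[120,[0,0,0],0]]
end [400.6, -307.2, 130.0] 1.481
```

Call:
{"name": "servo_tool", "arguments": {
  "increments": [
    [120,[0,0,-9],0],
    [120,[0,0,-9],0],
    [120,[0,0,-8],0],
    [120,[0,0,-12],0],
    [120,[0,0,-12],0],
    [120,[0,0,-13],0],
    [120,[0,0,-12],0],
    [120,[0,0,-13],0]
  ]
}}

```text
time_s: 12.3
ee_pos: [479.1, 292.3, 272.4]
tcp_rot: [[-0.885, 0.465, -0.0], [0.465, 0.885, -0.0], [-0.0, -0.0, -1.0]]
contact_force: [-0.2, 0.2, 1.0]
gripper_width: 45.0
finger_force: 0.0
```

Call:
{"name": "servo_tool", "arguments": {
  "increments": [
    [120,[-3,-1,0],0.005],
    [120,[-8,-3,0],0.015],
    [120,[-14,-5,0],0.025],
    [120,[-18,-7,0],0.034],
    [120,[-24,-10,0],0.043],
    [120,[-28,-12,0],0.05],
    [120,[-32,-14,0],0.058],
    [120,[-35,-17,0],0.064]
  ]
}}

```text
time_s: 13.1
ee_pos: [573.4, 141.5, 270.8]
tcp_rot: [[-0.709, 0.705, -0.001], [0.705, 0.709, -0.0], [0.0, -0.0, -1.0]]
contact_force: [0.2, 0.5, -0.1]
gripper_width: 45.4
finger_force: 0.0
```

Call:
{"name": "servo_tool", "arguments": {
  "increments": [
    [120,[-36,-20,0],0.069],
    [120,[-39,-22,0],0.073],
    [120,[-38,-26,0],0.076],
    [120,[-37,-28,0],0.077],
    [120,[-36,-30,0],0.076],
    [120,[-33,-31,0],0.076],
    [120,[-31,-31,0],0.073],
    [120,[-27,-31,0],0.069]
  ]
}}

```text
time_s: 13.9
ee_pos: [525.6, -198.8, 270.7]
tcp_rot: [[-0.195, 0.981, -0.001], [0.981, 0.195, -0.001], [-0.0, -0.001, -1.0]]
contact_force: [1.1, 0.7, 0.8]
gripper_width: 45.2
finger_force: 0.0
```

Call:
{"name": "servo_tool", "arguments": {
  "increments": [
    [120,[-25,-29,0],0.064],
    [120,[-20,-27,0],0.058],
    [120,[-18,-24,0],0.05],
    [120,[-14,-20,0],0.043],
    [120,[-12,-15,0],0.034],
    [120,[-8,-12,0],0.025],
    [120,[-5,-7,0],0.015],
    [120,[-1,-2,0],0.005]
  ]
}}

```text
time_s: 14.7
ee_pos: [400.3, -307.9, 271.4]
tcp_rot: [[0.091, 0.996, -0.0], [0.996, -0.091, -0.0], [-0.0, -0.0, -1.0]]
contact_force: [0.6, -0.6, -0.2]
gripper_width: 45.3
finger_force: 0.0
```

```bash
python3 - <<'E'
from h import *
im=manip.capture('top');o=im.copy(); k=[]
for d in manip.silhouettes('long_a','top'):
    r=d['region']; 
    if np.nonzero(r)[1].mean()<300:
        f=fit(r,'long',(478.7,293,2.658),'top',12); print(np.round(f,3),r.sum(),d['confidence']); outline(o,f,'long','top',12)
outline(o,(459.6,256.7,2.658),'jig','top')
f=lambda i:cv2.resize(i[185:325,140:270],(390,420),interpolation=2)
cv2.imwrite('pics/c3.png',np.hstack([f(im),f(o)]))
E
```

```text
[4.78909e+02 2.94617e+02 2.65900e+00 6.00000e-02] 1150 0.73
```

View pics/c3.png

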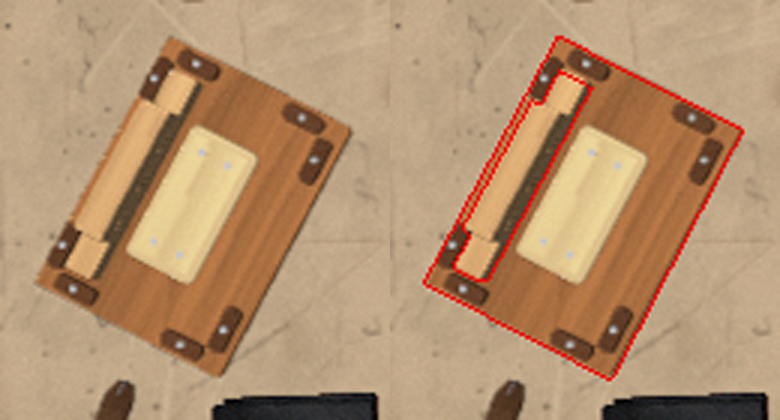

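Call:
{"name": "servo_tool", "arguments": {
  "increments": [
    [120,[0,0,30],0],
    [120,[0,0,30],0],
    [120,[0,0,30],0],
    [120,[0,0,30],0],
    [120,[0,0,25],0],
    [120,[0,0,20],0],
    [120,[0,0,12],0],
    [120,[0,0,7],0]
  ]
}}

```text
time_s: 15.6
ee_pos: [401.4, -306.8, 86.5]
tcp_rot: [[0.088, 0.996, -0.0], [0.996, -0.088, 0.001], [0.001, -0.0, -1.0]]
contact_force: [-0.0, -1.2, 1.1]
gripper_width: 45.3
finger_force: 0.0
```

Call:
{"name": "servo_tool", "arguments": {
  "increments": [
    [120,[0,0,0],0],
    [180,[0,0,0],0],
    [220,[0,0,0],0],
    [255,[0,0,0],0],
    [255,[0,0,0],0],
    [255,[0,0,0],0],
    [255,[0,0,0],0],
    [255,[0,0,0],0]
  ]
}}

```text
time_s: 16.4
ee_pos: [401.3, -307.8, 88.3]
tcp_rot: [[0.09, 0.996, 0.002], [0.996, -0.09, -0.001], [-0.001, 0.002, -1.0]]
contact_force: [0.4, 0.5, 7.9]
gripper_width: 19.0
finger_force: 50.4
```

```bash
python3 - <<'E'
from go import *
s=manip.state(); print(s['ee_pos'])
carry((400.6,-307.2,86,1.481),(440.5,220.4,2.658),125)
E
```

```text
[ 401.27394161 -307.77258321   88.34613932]
[[255,[0,0,-18],-0.0],[255,[0,0,-19],-0.0],[255,[0,0,-18],-0.0],[255,[0,0,-26],-0.0],[255,[0,0,-26],-0.0],[255,[0,0,-26],-0.0],[255,[0,0,-26],-0.0],[255,[0,0,-25],-0.0]]
end [400.6, -307.2, 270.0] 1.481
[[255,[2,2,0],-0.005],[255,[5,6,0],-0.015],[255,[8,9,0],-0.025],[255,[11,13,0],-0.034],[255,[15,16,0],-0.043],[255,[18,19,0],-0.05],[255,[21,22,0],-0.058],[255,[25,23,0],-0.064]]
[[255,[27,24,0],-0.069],[255,[30,24,0],-0.073],[255,[33,24,0],-0.076],[255,[34,21,0],-0.076],[255,[36,20,0],-0.077],[255,[36,18,0],-0.076],[255,[35,15,0],-0.073],[255,[35,12,0],-0.069]]
[[255,[31,11,0],-0.064],[255,[29,9,0],-0.058],[255,[25,7,0],-0.05],[255,[21,6,0],-0.043],[255,[17,4,0],-0.034],[255,[12,4,0],-0.025],[255,[7,2,0],-0.015],[255,[3,0,0],-0.005]]
end [440.1, 220.3, 270.0] 2.658
[[255,[0,0,24],-0.0],[255,[0,0,24],-0.0],[255,[0,0,24],-0.0],[255,[0,0,24],-0.0],[255,[0,0,24],-0.0],[255,[0,0,25],-0.0],[255,[0,0,0],0],[255,[0,0,0],0]]
end [440.1, 220.3, 125.0] 2.658
```

Call:
{"name": "servo_tool", "arguments": {
  "increments": [
    [255,[0,0,-18],0],
    [255,[0,0,-19],0],
    [255,[0,0,-18],0],
    [255,[0,0,-26],0],
    [255,[0,0,-26],0],
    [255,[0,0,-26],0],
    [255,[0,0,-26],0],
    [255,[0,0,-25],0]
  ]
}}

```text
time_s: 17.2
ee_pos: [400.5, -307.4, 272.9]
tcp_rot: [[0.09, 0.996, 0.0], [0.996, -0.09, -0.0], [-0.0, 0.0, -1.0]]
contact_force: [0.3, -1.0, -1.2]
gripper_width: 18.8
finger_force: 49.2
```

Call:
{"name": "servo_tool", "arguments": {
  "increments": [
    [255,[2,2,0],-0.005],
    [255,[5,6,0],-0.015],
    [255,[8,9,0],-0.025],
    [255,[11,13,0],-0.034],
    [255,[15,16,0],-0.043],
    [255,[18,19,0],-0.05],
    [255,[21,22,0],-0.058],
    [255,[25,23,0],-0.064]
  ]
}}

```text
time_s: 18.0
ee_pos: [507.9, -197.6, 270.4]
tcp_rot: [[-0.207, 0.978, -0.001], [0.978, 0.207, 0.001], [0.001, -0.001, -1.0]]
contact_force: [0.5, -0.1, -0.6]
gripper_width: 19.0
finger_force: 49.3
```

Call:
{"name": "servo_tool", "arguments": {
  "increments": [
    [255,[27,24,0],-0.069],
    [255,[30,24,0],-0.073],
    [255,[33,24,0],-0.076],
    [255,[34,21,0],-0.076],
    [255,[36,20,0],-0.077],
    [255,[36,18,0],-0.076],
    [255,[35,15,0],-0.073],
    [255,[35,12,0],-0.069]
  ]
}}

```text
time_s: 18.8
ee_pos: [528.3, 102.1, 270.6]
tcp_rot: [[-0.717, 0.697, -0.001], [0.697, 0.717, 0.001], [0.002, 0.0, -1.0]]
contact_force: [-0.1, 1.4, -0.6]
gripper_width: 19.0
finger_force: 49.3
```

Call:
{"name": "servo_tool", "arguments": {
  "increments": [
    [255,[31,11,0],-0.064],
    [255,[29,9,0],-0.058],
    [255,[25,7,0],-0.05],
    [255,[21,6,0],-0.043],
    [255,[17,4,0],-0.034],
    [255,[12,4,0],-0.025],
    [255,[7,2,0],-0.015],
    [255,[3,0,0],-0.005]
  ]
}}

```text
time_s: 19.6
ee_pos: [440.2, 220.2, 271.4]
tcp_rot: [[-0.886, 0.465, 0.0], [0.465, 0.886, -0.0], [-0.0, 0.0, -1.0]]
contact_force: [0.0, 0.3, -1.5]
gripper_width: 19.2
finger_force: 49.3
```

Call:
{"name": "servo_tool", "arguments": {
  "increments": [
    [255,[0,0,24],0],
    [255,[0,0,24],0],
    [255,[0,0,24],0],
    [255,[0,0,24],0],
    [255,[0,0,24],0],
    [255,[0,0,25],0],
    [255,[0,0,0],0],
    [255,[0,0,0],0]
  ]
}}

```text
time_s: 20.4
ee_pos: [440.6, 219.6, 126.6]
tcp_rot: [[-0.885, 0.466, -0.001], [0.466, 0.885, -0.001], [0.0, -0.001, -1.0]]
contact_force: [0.7, -0.4, -0.6]
gripper_width: 18.9
finger_force: 49.2
```

Call:
{"name": "servo_tool", "arguments": {
  "increments": [
    [255,[0,0,12],0],
    [255,[0,0,7],0],
    [255,[0,0,4],0],
    [255,[0,0,1],0],
    [255,[0,0,1],0],
    [255,[0,0,0.5],0],
    [255,[0,0,0],0],
    [255,[0,0,0],0]
  ]
}}

```text
time_s: 21.2
ee_pos: [440.4, 220.0, 101.0]
tcp_rot: [[-0.885, 0.465, 0.0], [0.465, 0.885, 0.0], [-0.0, 0.0, -1.0]]
contact_force: [-0.1, -0.2, -0.5]
gripper_width: 18.8
finger_force: 49.2
```

Call:
{"name": "servo_tool", "arguments": {
  "increments": [
    [255,[0,0,1],0],
    [255,[0,0,0],0],
    [255,[0,0,0.5],0],
    [255,[0,0,0],0],
    [255,[0,0,0],0],
    [255,[0,0,0],0],
    [255,[0,0,0],0],
    [255,[0,0,0],0]
  ]
}}

```text
time_s: 22.0
ee_pos: [440.4, 220.0, 100.3]
tcp_rot: [[-0.885, 0.465, 0.001], [0.465, 0.885, -0.0], [-0.001, 0.0, -1.0]]
contact_force: [-3.5, -2.4, 13.7]
gripper_width: 18.6
finger_force: 51.4
```

Seated. Release, rise, go to the near short strip.

Call:
{"name": "servo_tool", "arguments": {
  "increments": [
    [200,[0,0,0],0],
    [170,[0,0,0],0],
    [125,[0,0,0],0],
    [125,[0,0,0],0],
    [125,[0,0,-5],0],
    [125,[0,0,-20],0],
    [125,[0,0,-30],0],
    [125,[0,0,-30],0]
  ]
}}

```text
time_s: 22.8
ee_pos: [439.9, 220.0, 185.4]
tcp_rot: [[-0.885, 0.465, -0.001], [0.465, 0.885, -0.0], [0.001, -0.001, -1.0]]
contact_force: [0.0, 0.5, -0.5]
gripper_width: 43.6
finger_force: 0.0
```

```bash
python3 - <<'E'
from go import *
s=manip.state(); print(s['ee_pos'])
carry((440.1,220.3,183,2.658),(463.0,-313.7,1.555),130,120)
E
```

```text
[439.93441591 219.95886221 185.37165818]
[[120,[0,0,-9],-0.0],[120,[0,0,-9],-0.0],[120,[0,0,-8],-0.0],[120,[0,0,-12],-0.0],[120,[0,0,-12],-0.0],[120,[0,0,-12],-0.0],[120,[0,0,-12],-0.0],[120,[0,0,-13],-0.0]]
end [440.1, 220.3, 270.0] 2.658
[[120,[-2,0,0],0.005],[120,[-8,-2,0],0.014],[120,[-12,-2,0],0.023],[120,[-17,-3,0],0.032],[120,[-21,-5,0],0.04],[120,[-25,-6,0],0.048],[120,[-29,-8,0],0.054],[120,[-32,-9,0],0.06]]
[[120,[-35,-12,0],0.064],[120,[-35,-15,0],0.069],[120,[-36,-17,0],0.071],[120,[-36,-19,0],0.071],[120,[-35,-22,0],0.072],[120,[-32,-23,0],0.071],[120,[-31,-24,0],0.069],[120,[-27,-24,0],0.064]]
[[120,[-25,-22,0],0.06],[120,[-22,-22,0],0.054],[120,[-19,-18,0],0.048],[120,[-16,-16,0],0.04],[120,[-12,-13,0],0.032],[120,[-9,-9,0],0.023],[120,[-6,-5,0],0.014],[120,[-1,-2,0],0.005]]
end [463.3, -313.2, 270.0] 1.555
[[120,[0,0,23],-0.0],[120,[0,0,24],-0.0],[120,[0,0,23],-0.0],[120,[0,0,23],-0.0],[120,[0,0,24],-0.0],[120,[0,0,23],-0.0],[120,[0,0,0],0],[120,[0,0,0],0]]
end [463.3, -313.2, 130.0] 1.555
```

Call:
{"name": "servo_tool", "arguments": {
  "increments": [
    [120,[0,0,-9],0],
    [120,[0,0,-9],0],
    [120,[0,0,-8],0],
    [120,[0,0,-12],0],
    [120,[0,0,-12],0],
    [120,[0,0,-12],0],
    [120,[0,0,-12],0],
    [120,[0,0,-13],0]
  ]
}}

```text
time_s: 23.6
ee_pos: [440.3, 220.0, 272.4]
tcp_rot: [[-0.885, 0.465, -0.0], [0.465, 0.885, 0.0], [0.0, -0.0, -1.0]]
contact_force: [1.0, -0.3, 0.1]
gripper_width: 45.1
finger_force: 0.0
```

Call:
{"name": "servo_tool", "arguments": {
  "increments": [
    [120,[-2,0,0],0.005],
    [120,[-8,-2,0],0.014],
    [120,[-12,-2,0],0.023],
    [120,[-17,-3,0],0.032],
    [120,[-21,-5,0],0.04],
    [120,[-25,-6,0],0.048],
    [120,[-29,-8,0],0.054],
    [120,[-32,-9,0],0.06]
  ]
}}

```text
time_s: 24.4
ee_pos: [542.1, 106.7, 271.1]
tcp_rot: [[-0.722, 0.692, -0.0], [0.692, 0.722, -0.0], [0.0, -0.0, -1.0]]
contact_force: [0.7, -0.3, 0.9]
gripper_width: 45.4
finger_force: 0.0
```

Call:
{"name": "servo_tool", "arguments": {
  "increments": [
    [120,[-35,-12,0],0.064],
    [120,[-35,-15,0],0.069],
    [120,[-36,-17,0],0.071],
    [120,[-36,-19,0],0.071],
    [120,[-35,-22,0],0.072],
    [120,[-32,-23,0],0.071],
    [120,[-31,-24,0],0.069],
    [120,[-27,-24,0],0.064]
  ]
}}

```text
time_s: 25.2
ee_pos: [552.4, -194.5, 270.9]
tcp_rot: [[-0.25, 0.968, -0.0], [0.968, 0.25, -0.001], [-0.001, -0.001, -1.0]]
contact_force: [-0.0, -0.9, -0.2]
gripper_width: 45.1
finger_force: 0.0
```

Call:
{"name": "servo_tool", "arguments": {
  "increments": [
    [120,[-25,-22,0],0.06],
    [120,[-22,-22,0],0.054],
    [120,[-19,-18,0],0.048],
    [120,[-16,-16,0],0.04],
    [120,[-12,-13,0],0.032],
    [120,[-9,-9,0],0.023],
    [120,[-6,-5,0],0.014],
    [120,[-1,-2,0],0.005]
  ]
}}

```text
time_s: 26.0
ee_pos: [463.1, -314.2, 271.4]
tcp_rot: [[0.017, 1.0, 0.0], [1.0, -0.017, -0.0], [-0.0, 0.0, -1.0]]
contact_force: [-0.3, 0.9, 0.2]
gripper_width: 45.4
finger_force: 0.0
```

```bash
python3 - <<'E'
from h import *
im=manip.capture('top');o=im.copy(); k=[]
G=[(478.7,293,2.658),(440.5,220.4,2.658)]
for d in manip.silhouettes('long_a','top'):
    r=d['region']
    if np.nonzero(r)[1].mean()<300:
        best=min((fit(r,'long',g,'top',12) for g in G),key=lambda f:f[3]); print(np.round(best,3),r.sum(),round(d['confidence'],2)); outline(o,best,'long','top',12)
f=lambda i:cv2.resize(i[185:325,140:270],(390,420),interpolation=2)
cv2.imwrite('pics/c4.png',np.hstack([f(im),f(o)]))
E
```

```text
[4.80321e+02 2.93942e+02 2.66500e+00 7.20000e-02] 1098 0.87
[4.42923e+02 2.20838e+02 2.65700e+00 8.10000e-02] 996 0.68
[450.729 263.024   2.798   0.732] 4194 0.37
```

View pics/c4.png

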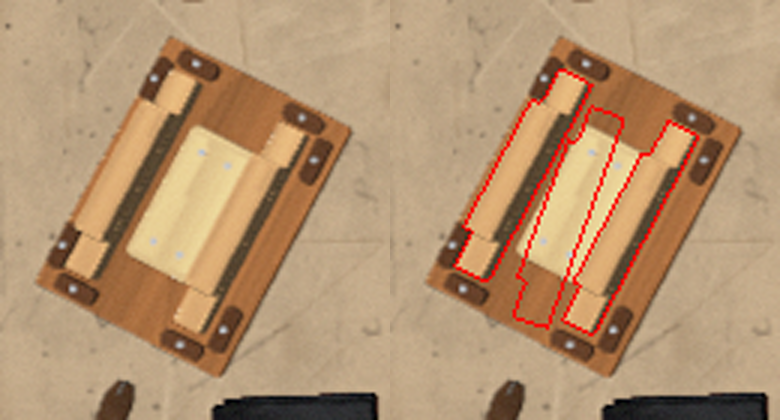

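Call:
{"name": "servo_tool", "arguments": {
  "increments": [
    [120,[0,0,30],0],
    [120,[0,0,30],0],
    [120,[0,0,30],0],
    [120,[0,0,30],0],
    [120,[0,0,25],0],
    [120,[0,0,20],0],
    [120,[0,0,12],0],
    [120,[0,0,7],0]
  ]
}}

```text
time_s: 26.9
ee_pos: [463.9, -312.7, 86.5]
tcp_rot: [[0.015, 1.0, -0.0], [1.0, -0.015, 0.001], [0.001, -0.0, -1.0]]
contact_force: [0.4, 1.0, -0.0]
gripper_width: 45.1
finger_force: 0.0
```

Call:
{"name": "servo_tool", "arguments": {
  "increments": [
    [120,[0,0,0],0],
    [180,[0,0,0],0],
    [220,[0,0,0],0],
    [255,[0,0,0],0],
    [255,[0,0,0],0],
    [255,[0,0,0],0],
    [255,[0,0,0],0],
    [255,[0,0,0],0]
  ]
}}

```text
time_s: 27.7
ee_pos: [464.0, -313.8, 88.4]
tcp_rot: [[0.016, 1.0, 0.002], [1.0, -0.016, -0.001], [-0.001, 0.002, -1.0]]
contact_force: [0.3, 0.7, 6.8]
gripper_width: 19.1
finger_force: 49.8
```

```bash
python3 - <<'E'
from go import *
s=manip.state(); print(s['ee_pos'])
carry((463.3,-313.2,86,1.555),(402.9,287.4,1.087),140)
E
```

```text
[ 463.98362045 -313.81759369   88.44321538]
[[255,[0,0,-18],-0.0],[255,[0,0,-19],-0.0],[255,[0,0,-18],-0.0],[255,[0,0,-26],-0.0],[255,[0,0,-26],-0.0],[255,[0,0,-26],-0.0],[255,[0,0,-26],-0.0],[255,[0,0,-25],-0.0]]
end [463.3, -313.2, 270.0] 1.555
[[255,[2,2,0],0.002],[255,[7,6,0],0.006],[255,[11,10,0],0.01],[255,[15,12,0],0.013],[255,[21,15,0],0.017],[255,[26,15,0],0.021],[255,[32,15,0],0.023],[255,[37,13,0],0.025]]
[[255,[41,8,0],0.027],[255,[44,3,0],0.029],[255,[46,-5,0],0.03],[255,[45,-11,0],0.031],[255,[43,-19,0],0.031],[255,[38,-26,0],0.03],[255,[32,-29,0],0.029],[255,[26,-32,0],0.027]]
[[255,[20,-32,0],0.025],[255,[14,-31,0],0.023],[255,[10,-28,0],0.021],[255,[6,-24,0],0.017],[255,[3,-18,0],0.013],[255,[2,-14,0],0.01],[255,[1,-9,0],0.006],[255,[0,-2,0],0.002]]
end [403.3, 287.4, 270.0] 1.087
[[255,[0,0,22],0.0],[255,[0,0,22],0.0],[255,[0,0,21],0.0],[255,[0,0,22],0.0],[255,[0,0,22],0.0],[255,[0,0,21],0.0],[255,[0,0,0],0],[255,[0,0,0],0]]
end [403.3, 287.4, 140.0] 1.087
```

Call:
{"name": "servo_tool", "arguments": {
  "increments": [
    [255,[0,0,-18],0],
    [255,[0,0,-19],0],
    [255,[0,0,-18],0],
    [255,[0,0,-26],0],
    [255,[0,0,-26],0],
    [255,[0,0,-26],0],
    [255,[0,0,-26],0],
    [255,[0,0,-25],0]
  ]
}}

```text
time_s: 28.5
ee_pos: [463.1, -313.6, 272.9]
tcp_rot: [[0.016, 1.0, 0.0], [1.0, -0.016, -0.0], [-0.0, 0.0, -1.0]]
contact_force: [0.7, -0.4, -2.2]
gripper_width: 19.0
finger_force: 48.9
```

Call:
{"name": "servo_tool", "arguments": {
  "increments": [
    [255,[2,2,0],0.002],
    [255,[7,6,0],0.006],
    [255,[11,10,0],0.01],
    [255,[15,12,0],0.013],
    [255,[21,15,0],0.017],
    [255,[26,15,0],0.021],
    [255,[32,15,0],0.023],
    [255,[37,13,0],0.025]
  ]
}}

```text
time_s: 29.3
ee_pos: [561.8, -166.9, 269.8]
tcp_rot: [[0.135, 0.991, -0.002], [0.991, -0.135, 0.0], [0.0, -0.002, -1.0]]
contact_force: [1.0, -0.8, -1.3]
gripper_width: 19.3
finger_force: 48.9
```

Call:
{"name": "servo_tool", "arguments": {
  "increments": [
    [255,[41,8,0],0.027],
    [255,[44,3,0],0.029],
    [255,[46,-5,0],0.03],
    [255,[45,-11,0],0.031],
    [255,[43,-19,0],0.031],
    [255,[38,-26,0],0.03],
    [255,[32,-29,0],0.029],
    [255,[26,-32,0],0.027]
  ]
}}

```text
time_s: 30.1
ee_pos: [524.7, 174.3, 270.0]
tcp_rot: [[0.359, 0.933, -0.002], [0.933, -0.359, 0.0], [-0.001, -0.002, -1.0]]
contact_force: [0.9, -0.2, -0.8]
gripper_width: 19.1
finger_force: 49.0
```

Call:
{"name": "servo_tool", "arguments": {
  "increments": [
    [255,[20,-32,0],0.025],
    [255,[14,-31,0],0.023],
    [255,[10,-28,0],0.021],
    [255,[6,-24,0],0.017],
    [255,[3,-18,0],0.013],
    [255,[2,-14,0],0.01],
    [255,[1,-9,0],0.006],
    [255,[0,-2,0],0.002]
  ]
}}

```text
time_s: 30.9
ee_pos: [402.3, 287.7, 270.8]
tcp_rot: [[0.464, 0.886, -0.001], [0.886, -0.464, -0.001], [-0.001, -0.001, -1.0]]
contact_force: [-0.1, -0.8, -0.6]
gripper_width: 19.2
finger_force: 49.0
```

Call:
{"name": "servo_tool", "arguments": {
  "increments": [
    [255,[0,0,22],0],
    [255,[0,0,22],0],
    [255,[0,0,21],0],
    [255,[0,0,22],0],
    [255,[0,0,22],0],
    [255,[0,0,21],0],
    [255,[0,0,0],0],
    [255,[0,0,0],0]
  ]
}}

```text
time_s: 31.7
ee_pos: [403.8, 286.7, 141.3]
tcp_rot: [[0.466, 0.885, -0.001], [0.885, -0.466, -0.001], [-0.001, -0.0, -1.0]]
contact_force: [-0.4, -0.2, 0.2]
gripper_width: 19.1
finger_force: 49.0
```

```bash
python3 - <<'E'
from h import *
im=manip.capture('side');o=im.copy()
print(manip.state()['ee_pos'])
z=manip.state()['ee_pos'][2]-88.4
outline(o,(403.3,287.4,1.087),'short','side',z);outline(o,(459.6,256.7,2.658),'jig','side')
f=lambda i:cv2.resize(i[220:370,200:350],(400,400),interpolation=2)
cv2.imwrite('pics/c5.png',np.hstack([f(im),f(o)]))
E
```

```text
[403.98198311 287.00793947 141.91408192]
```

View pics/c5.png

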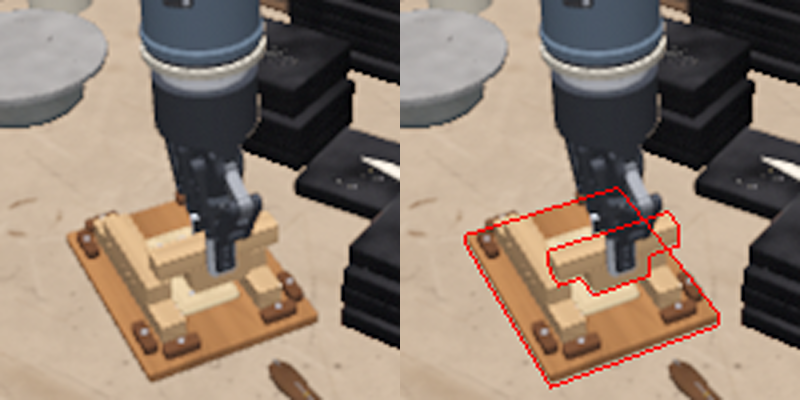

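Call:
{"name": "servo_tool", "arguments": {
  "increments": [
    [255,[0,0,12],0],
    [255,[0,0,10],0],
    [255,[0,0,6],0],
    [255,[0,0,5],0],
    [255,[0,0,4],0],
    [255,[0,0,2],0],
    [255,[0,0,0],0],
    [255,[0,0,0],0]
  ]
}}

```text
time_s: 32.55
ee_pos: [403.6, 287.1, 102.5]
tcp_rot: [[0.465, 0.885, 0.0], [0.885, -0.465, 0.0], [0.0, 0.0, -1.0]]
contact_force: [0.9, 0.6, -1.5]
gripper_width: 18.9
finger_force: 49.0
```

Call:
{"name": "servo_tool", "arguments": {
  "increments": [
    [255,[0,0,1],0],
    [255,[0,0,0],0],
    [255,[0,0,0.5],0],
    [255,[0,0,0],0],
    [255,[0,0,0],0],
    [255,[0,0,0],0],
    [255,[0,0,0],0],
    [255,[0,0,0],0]
  ]
}}

```text
time_s: 33.35
ee_pos: [403.5, 287.0, 100.9]
tcp_rot: [[0.465, 0.885, -0.0], [0.885, -0.465, 0.0], [0.0, -0.0, -1.0]]
contact_force: [-0.3, -0.9, -1.1]
gripper_width: 19.2
finger_force: 49.0
```

Call:
{"name": "servo_tool", "arguments": {
  "increments": [
    [255,[0,0,1],0],
    [255,[0,0,0],0],
    [255,[0,0,0.5],0],
    [255,[0,0,0],0],
    [255,[0,0,0],0],
    [255,[0,0,0],0],
    [255,[0,0,0],0],
    [255,[0,0,0],0]
  ]
}}

```text
time_s: 34.15
ee_pos: [403.5, 287.1, 100.3]
tcp_rot: [[0.465, 0.885, 0.001], [0.885, -0.465, 0.0], [0.001, 0.001, -1.0]]
contact_force: [-3.2, -1.0, 15.4]
gripper_width: 19.2
finger_force: 51.3
```

Call:
{"name": "servo_tool", "arguments": {
  "increments": [
    [200,[0,0,0],0],
    [170,[0,0,0],0],
    [125,[0,0,0],0],
    [125,[0,0,0],0],
    [125,[0,0,-5],0],
    [125,[0,0,-20],0],
    [125,[0,0,-30],0],
    [125,[0,0,-30],0]
  ]
}}

```text
time_s: 34.95
ee_pos: [403.2, 286.8, 185.3]
tcp_rot: [[0.465, 0.885, -0.001], [0.885, -0.465, -0.001], [-0.001, -0.001, -1.0]]
contact_force: [0.5, -0.4, 0.3]
gripper_width: 43.1
finger_force: 0.0
```

```bash
python3 - <<'E'
from go import *
s=manip.state(); print(s['ee_pos'])
im=manip.capture('top')
for d in manip.silhouettes('short_a','top'):
    r=d['region']
    if np.nonzero(r)[1].mean()>400 and r[213,490]:
        hsv=cv2.cvtColor(im,cv2.COLOR_BGR2HSV); g=r&(hsv[...,2]>130)
        print(d['confidence'],r.sum(),g.sum(),np.round(fit(r,'short',(526,-322,1.5),'top'),3))
        q=cv2.minAreaRect(np.argwhere(g)[:,::-1].astype(np.float32)); print(q)
        k=manip.get_calibration('top');T=np.array(k['T']); C=T[:3,3]
        b=np.c_[(cv2.boxPoints(q)-[k['cx'],k['cy']])/k['fx'],np.ones(4)]@T[:3,:3].T
        P=C+b*((40-C[2])/b[:,2])[:,None]; print(P.round(1),P.mean(0).round(1))
carry((403.3,287.4,183,1.087),(526.7,-323.5,1.475),130,120)
E
```

```text
[403.1827171  286.81202055 185.3471316 ]
0.72 623 497 [ 5.26503e+02 -3.24571e+02  1.45900e+00  9.70000e-02]
((490.3118896484375, 214.88121032714844), (49.950870513916016, 13.433001518249512), 5.710593223571777)
[[ 515.  -271.8   40. ]
 [ 542.  -275.8   40. ]
 [ 530.  -374.1   40. ]
 [ 503.1 -369.8   40. ]] [ 522.6 -322.9   40. ]
[[120,[0,0,-9],-0.0],[120,[0,0,-9],-0.0],[120,[0,0,-8],-0.0],[120,[0,0,-12],-0.0],[120,[0,0,-12],-0.0],[120,[0,0,-12],-0.0],[120,[0,0,-12],-0.0],[120,[0,0,-13],-0.0]]
end [403.3, 287.4, 270.0] 1.087
[[120,[0,3,0],-0.002],[120,[0,8,0],-0.005],[120,[0,14,0],-0.008],[120,[-2,20,0],-0.011],[120,[-3,24,0],-0.014],[120,[-6,29,0],-0.017],[120,[-10,33,0],-0.019],[120,[-16,35,0],-0.021]]
[[120,[-22,36,0],-0.023],[120,[-28,35,0],-0.024],[120,[-35,31,0],-0.025],[120,[-39,27,0],-0.025],[120,[-44,19,0],-0.025],[120,[-45,13,0],-0.025],[120,[-45,6,0],-0.024],[120,[-44,0,0],-0.023]]
[[120,[-39,-5,0],-0.021],[120,[-35,-9,0],-0.019],[120,[-31,-10,0],-0.017],[120,[-24,-10,0],-0.014],[120,[-19,-9,0],-0.011],[120,[-13,-7,0],-0.008],[120,[-8,-5,0],-0.005],[120,[-3,-2,0],-0.002]]
end [526.3, -323.3, 270.0] 1.475
[[120,[0,0,23],-0.0],[120,[0,0,24],-0.0],[120,[0,0,23],-0.0],[120,[0,0,23],-0.0],[120,[0,0,24],-0.0],[120,[0,0,23],-0.0],[120,[0,0,0],0],[120,[0,0,0],0]]
end [526.3, -323.3, 130.0] 1.475
```

```bash
sed -i 's/G=255,n=24)/G=255,n=24,B=60)/; s/+60\*np/+B*np/' go.py; python3 - <<'E'
from go import *
carry((403.3,287.4,183,1.087),(526.7,-323.7,1.47),130,120,24,-35)
print()
carry((526.5,-323.6,86,1.47),(517.9,227.0,1.087),140,255,24,-20)
E
```

```text
[[120,[0,0,-9],-0.0],[120,[0,0,-9],-0.0],[120,[0,0,-8],-0.0],[120,[0,0,-12],-0.0],[120,[0,0,-12],-0.0],[120,[0,0,-12],-0.0],[120,[0,0,-12],-0.0],[120,[0,0,-13],-0.0]]
end [403.3, 287.4, 270.0] 1.087
[[120,[-1,2,0],-0.002],[120,[-3,7,0],-0.005],[120,[-6,11,0],-0.008],[120,[-8,14,0],-0.011],[120,[-12,18,0],-0.014],[120,[-14,21,0],-0.016],[120,[-18,22,0],-0.019],[120,[-22,24,0],-0.021]]
[[120,[-24,24,0],-0.022],[120,[-29,24,0],-0.024],[120,[-31,23,0],-0.025],[120,[-34,22,0],-0.025],[120,[-36,19,0],-0.024],[120,[-37,18,0],-0.025],[120,[-39,14,0],-0.024],[120,[-38,11,0],-0.022]]
[[120,[-37,8,0],-0.021],[120,[-35,5,0],-0.019],[120,[-31,2,0],-0.016],[120,[-27,0,0],-0.014],[120,[-21,-1,0],-0.011],[120,[-16,-1,0],-0.008],[120,[-10,-2,0],-0.005],[120,[-3,0,0],-0.002]]
end [526.7, -323.9, 270.0] 1.47
[[120,[0,0,23],-0.0],[120,[0,0,24],-0.0],[120,[0,0,23],-0.0],[120,[0,0,23],-0.0],[120,[0,0,24],-0.0],[120,[0,0,23],-0.0],[120,[0,0,0],0],[120,[0,0,0],0]]
end [526.7, -323.9, 130.0] 1.47

[[255,[0,0,-18],-0.0],[255,[0,0,-19],-0.0],[255,[0,0,-18],-0.0],[255,[0,0,-26],-0.0],[255,[0,0,-26],-0.0],[255,[0,0,-26],-0.0],[255,[0,0,-26],-0.0],[255,[0,0,-25],-0.0]]
end [526.5, -323.6, 270.0] 1.47
[[255,[3,1,0],0.002],[255,[7,2,0],0.005],[255,[12,2,0],0.008],[255,[17,4,0],0.011],[255,[22,3,0],0.014],[255,[25,3,0],0.016],[255,[29,1,0],0.019],[255,[32,0,0],0.021]]
[[255,[33,-3,0],0.022],[255,[35,-5,0],0.024],[255,[35,-7,0],0.025],[255,[35,-10,0],0.025],[255,[34,-12,0],0.024],[255,[33,-14,0],0.025],[255,[30,-15,0],0.024],[255,[27,-16,0],0.022]]
[[255,[25,-17,0],0.021],[255,[21,-16,0],0.019],[255,[18,-16,0],0.016],[255,[14,-13,0],0.014],[255,[11,-12,0],0.011],[255,[8,-8,0],0.008],[255,[4,-5,0],0.005],[255,[2,-2,0],0.002]]
end [518.2, 227.1, 270.0] 1.087
[[255,[0,0,22],0.0],[255,[0,0,22],0.0],[255,[0,0,21],0.0],[255,[0,0,22],0.0],[255,[0,0,22],0.0],[255,[0,0,21],0.0],[255,[0,0,0],0],[255,[0,0,0],0]]
end [518.2, 227.1, 140.0] 1.087
```

Call:
{"name": "servo_tool", "arguments": {
  "increments": [
    [120,[0,0,-9],0],
    [120,[0,0,-9],0],
    [120,[0,0,-8],0],
    [120,[0,0,-12],0],
    [120,[0,0,-12],0],
    [120,[0,0,-12],0],
    [120,[0,0,-12],0],
    [120,[0,0,-13],0]
  ]
}}

```text
time_s: 35.85
ee_pos: [403.5, 286.9, 272.5]
tcp_rot: [[0.465, 0.885, 0.0], [0.885, -0.465, 0.0], [0.0, -0.0, -1.0]]
contact_force: [0.7, 0.6, -0.2]
gripper_width: 45.5
finger_force: 0.0
```

Call:
{"name": "servo_tool", "arguments": {
  "increments": [
    [120,[-1,2,0],-0.002],
    [120,[-3,7,0],-0.005],
    [120,[-6,11,0],-0.008],
    [120,[-8,14,0],-0.011],
    [120,[-12,18,0],-0.014],
    [120,[-14,21,0],-0.016],
    [120,[-18,22,0],-0.019],
    [120,[-22,24,0],-0.021]
  ]
}}

```text
time_s: 36.65
ee_pos: [475.4, 158.6, 270.7]
tcp_rot: [[0.377, 0.926, -0.001], [0.926, -0.377, -0.0], [-0.001, -0.001, -1.0]]
contact_force: [0.6, -1.0, 0.3]
gripper_width: 45.3
finger_force: 0.0
```

Call:
{"name": "servo_tool", "arguments": {
  "increments": [
    [120,[-24,24,0],-0.022],
    [120,[-29,24,0],-0.024],
    [120,[-31,23,0],-0.025],
    [120,[-34,22,0],-0.025],
    [120,[-36,19,0],-0.024],
    [120,[-37,18,0],-0.025],
    [120,[-39,14,0],-0.024],
    [120,[-38,11,0],-0.022]
  ]
}}

```text
time_s: 37.45
ee_pos: [543.6, -147.0, 270.5]
tcp_rot: [[0.195, 0.981, -0.001], [0.981, -0.195, 0.0], [-0.0, -0.001, -1.0]]
contact_force: [0.8, -0.5, -0.6]
gripper_width: 45.3
finger_force: 0.0
```

Call:
{"name": "servo_tool", "arguments": {
  "increments": [
    [120,[-37,8,0],-0.021],
    [120,[-35,5,0],-0.019],
    [120,[-31,2,0],-0.016],
    [120,[-27,0,0],-0.014],
    [120,[-21,-1,0],-0.011],
    [120,[-16,-1,0],-0.008],
    [120,[-10,-2,0],-0.005],
    [120,[-3,0,0],-0.002]
  ]
}}

```text
time_s: 38.25
ee_pos: [525.7, -325.8, 270.6]
tcp_rot: [[0.103, 0.995, -0.001], [0.995, -0.103, 0.0], [0.0, -0.001, -1.0]]
contact_force: [-0.4, 0.4, 0.2]
gripper_width: 45.0
finger_force: 0.0
```

```bash
python3 - <<'E'
from h import *
a=manip.capture('top'); s=manip.capture('side')
f=lambda i:cv2.resize(i,(390,420),interpolation=2)
cv2.imwrite('pics/c6.png',np.hstack([f(a[185:325,140:270]),f(s[155:295,300:430])]))
E
```

```text
(no output)
```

View pics/c6.png

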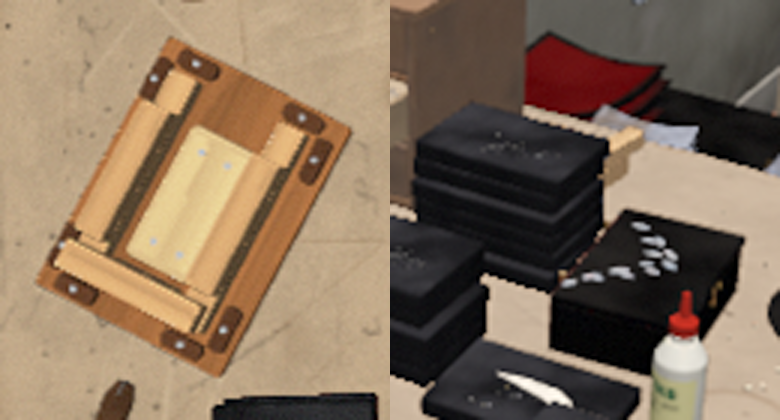

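Call:
{"name": "servo_tool", "arguments": {
  "increments": [
    [120,[0,0,30],0],
    [120,[0,0,30],0],
    [120,[0,0,30],0],
    [120,[0,0,30],0],
    [120,[0,0,25],0],
    [120,[0,0,20],0],
    [120,[0,0,12],0],
    [120,[0,0,7],0]
  ]
}}

```text
time_s: 39.15
ee_pos: [527.0, -323.4, 86.6]
tcp_rot: [[0.1, 0.995, -0.001], [0.995, -0.1, 0.001], [0.001, -0.001, -1.0]]
contact_force: [0.2, 0.3, -1.0]
gripper_width: 45.4
finger_force: 0.0
```

Call:
{"name": "servo_tool", "arguments": {
  "increments": [
    [120,[0,0,0],0],
    [180,[0,0,0],0],
    [220,[0,0,0],0],
    [255,[0,0,0],0],
    [255,[0,0,0],0],
    [255,[0,0,0],0],
    [255,[0,0,0],0],
    [255,[0,0,0],0]
  ]
}}

```text
time_s: 39.95
ee_pos: [527.3, -324.6, 88.5]
tcp_rot: [[0.101, 0.995, 0.002], [0.995, -0.101, -0.001], [-0.001, 0.002, -1.0]]
contact_force: [-0.8, 0.4, 7.2]
gripper_width: 19.2
finger_force: 49.8
```

Call:
{"name": "servo_tool", "arguments": {
  "increments": [
    [255,[0,0,-18],0],
    [255,[0,0,-19],0],
    [255,[0,0,-18],0],
    [255,[0,0,-26],0],
    [255,[0,0,-26],0],
    [255,[0,0,-26],0],
    [255,[0,0,-26],0],
    [255,[0,0,-25],0]
  ]
}}

```text
time_s: 40.75
ee_pos: [526.6, -324.3, 272.9]
tcp_rot: [[0.101, 0.995, 0.0], [0.995, -0.101, -0.0], [-0.0, 0.0, -1.0]]
contact_force: [0.7, -0.2, -0.6]
gripper_width: 18.9
finger_force: 48.9
```

Call:
{"name": "servo_tool", "arguments": {
  "increments": [
    [255,[3,1,0],0.002],
    [255,[7,2,0],0.005],
    [255,[12,2,0],0.008],
    [255,[17,4,0],0.011],
    [255,[22,3,0],0.014],
    [255,[25,3,0],0.016],
    [255,[29,1,0],0.019],
    [255,[32,0,0],0.021]
  ]
}}

```text
time_s: 41.55
ee_pos: [563.1, -178.9, 270.1]
tcp_rot: [[0.197, 0.98, -0.002], [0.98, -0.197, 0.001], [0.0, -0.002, -1.0]]
contact_force: [0.5, 0.1, -0.7]
gripper_width: 18.8
finger_force: 48.9
```

Call:
{"name": "servo_tool", "arguments": {
  "increments": [
    [255,[33,-3,0],0.022],
    [255,[35,-5,0],0.024],
    [255,[35,-7,0],0.025],
    [255,[35,-10,0],0.025],
    [255,[34,-12,0],0.024],
    [255,[33,-14,0],0.025],
    [255,[30,-15,0],0.024],
    [255,[27,-16,0],0.022]
  ]
}}

```text
time_s: 42.35
ee_pos: [555.7, 98.2, 270.2]
tcp_rot: [[0.378, 0.926, -0.002], [0.926, -0.378, 0.0], [-0.001, -0.002, -1.0]]
contact_force: [0.1, 0.2, -1.5]
gripper_width: 19.1
finger_force: 48.9
```

Call:
{"name": "servo_tool", "arguments": {
  "increments": [
    [255,[25,-17,0],0.021],
    [255,[21,-16,0],0.019],
    [255,[18,-16,0],0.016],
    [255,[14,-13,0],0.014],
    [255,[11,-12,0],0.011],
    [255,[8,-8,0],0.008],
    [255,[4,-5,0],0.005],
    [255,[2,-2,0],0.002]
  ]
}}

```text
time_s: 43.15
ee_pos: [518.1, 226.9, 271.0]
tcp_rot: [[0.465, 0.885, -0.001], [0.885, -0.465, -0.0], [-0.001, -0.001, -1.0]]
contact_force: [-0.1, 0.8, -0.1]
gripper_width: 19.1
finger_force: 48.9
```

Call:
{"name": "servo_tool", "arguments": {
  "increments": [
    [255,[0,0,22],0],
    [255,[0,0,22],0],
    [255,[0,0,21],0],
    [255,[0,0,22],0],
    [255,[0,0,22],0],
    [255,[0,0,21],0],
    [255,[0,0,0],0],
    [255,[0,0,0],0]
  ]
}}

```text
time_s: 43.95
ee_pos: [518.8, 225.8, 141.5]
tcp_rot: [[0.466, 0.885, -0.001], [0.885, -0.466, -0.001], [-0.001, -0.0, -1.0]]
contact_force: [0.7, 0.7, -0.2]
gripper_width: 19.3
finger_force: 48.9
```

```bash
python3 - <<'E'
from h import *
im=manip.capture('side');o=im.copy()
p=manip.state()['ee_pos'];print(p)
outline(o,(p[0],p[1],1.087),'short','side',p[2]-88.5)
outline(o,(517.9,227,1.087),'short','side',12)
f=lambda i:cv2.resize(i[220:370,200:350],(400,400),interpolation=2)
cv2.imwrite('pics/c7.png',np.hstack([f(im),f(o)]))
E
```

```text
[519.10440376 226.14224649 142.17372116]
```

View pics/c7.png

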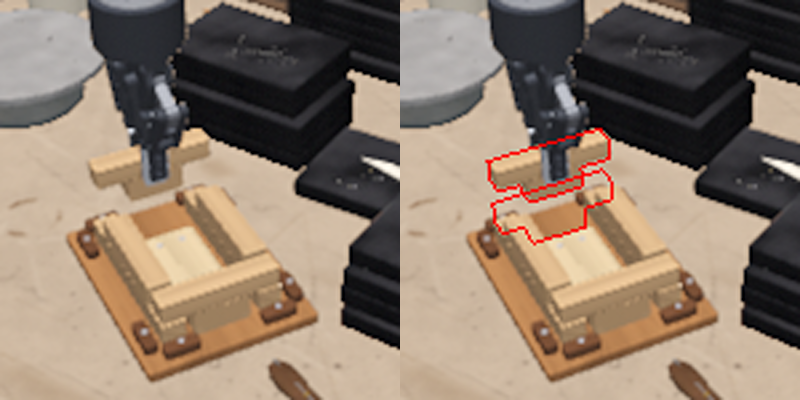

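Call:
{"name": "servo_tool", "arguments": {
  "increments": [
    [255,[0,0,12],0],
    [255,[0,0,10],0],
    [255,[0,0,6],0],
    [255,[0,0,5],0],
    [255,[0,0,4],0],
    [255,[0,0,2],0],
    [255,[0,0,0],0],
    [255,[0,0,0],0]
  ]
}}

```text
time_s: 44.8
ee_pos: [518.7, 226.4, 102.6]
tcp_rot: [[0.465, 0.885, 0.0], [0.885, -0.465, 0.0], [0.0, 0.0, -1.0]]
contact_force: [0.3, 0.3, -1.3]
gripper_width: 19.8
finger_force: 48.9
```

Call:
{"name": "servo_tool", "arguments": {
  "increments": [
    [255,[0,0,1],0],
    [255,[0,0,0],0],
    [255,[0,0,1],0],
    [255,[0,0,0],0],
    [255,[0,0,0],0],
    [255,[0,0,0],0],
    [255,[0,0,0],0],
    [255,[0,0,0],0]
  ]
}}

```text
time_s: 45.6
ee_pos: [518.7, 226.3, 100.5]
tcp_rot: [[0.465, 0.885, 0.0], [0.885, -0.465, 0.0], [0.0, 0.0, -1.0]]
contact_force: [0.9, 1.3, 1.5]
gripper_width: 19.0
finger_force: 49.1
```

Touching at the predicted seat height; press 1 mm, release, retreat clear.

Call:
{"name": "servo_tool", "arguments": {
  "increments": [
    [255,[0,0,1],0],
    [255,[0,0,0],0],
    [255,[0,0,0],0],
    [255,[0,0,0],0],
    [255,[0,0,0],0],
    [255,[0,0,0],0],
    [255,[0,0,0],0],
    [255,[0,0,0],0]
  ]
}}

```text
time_s: 46.4
ee_pos: [518.7, 226.4, 100.4]
tcp_rot: [[0.465, 0.885, 0.001], [0.885, -0.465, 0.0], [0.001, 0.001, -1.0]]
contact_force: [-2.7, -1.0, 14.0]
gripper_width: 18.8
finger_force: 50.9
```

Call:
{"name": "servo_tool", "arguments": {
  "increments": [
    [200,[0,0,0],0],
    [170,[0,0,0],0],
    [125,[0,0,0],0],
    [125,[0,0,0],0],
    [125,[0,0,-5],0],
    [125,[0,0,-20],0],
    [125,[0,0,-30],0],
    [125,[0,0,-30],0]
  ]
}}

```text
time_s: 47.2
ee_pos: [518.3, 226.2, 185.3]
tcp_rot: [[0.465, 0.885, -0.001], [0.885, -0.465, -0.0], [-0.001, -0.001, -1.0]]
contact_force: [0.8, 0.1, 0.4]
gripper_width: 43.4
finger_force: 0.0
```

Call:
{"name": "servo_tool", "arguments": {
  "increments": [
    [120,[0,0,-28],0],
    [120,[0,0,-28],0],
    [120,[0,0,-28],0],
    [120,[-35,0,0],0],
    [120,[-45,0,0],0],
    [120,[-45,0,0],0],
    [120,[-45,0,0],0],
    [120,[-30,0,0],0]
  ]
}}

```text
time_s: 48.0
ee_pos: [423.6, 46.7, 268.6]
tcp_rot: [[0.467, 0.884, -0.001], [0.884, -0.467, -0.001], [-0.001, -0.0, -1.0]]
contact_force: [-0.0, 0.6, 0.3]
gripper_width: 45.3
finger_force: 0.0
```

```bash
python3 - <<'E'
from h import *
a=manip.capture('top'); s=manip.capture('side')
f=lambda i:cv2.resize(i,(390,420),interpolation=2)
cv2.imwrite('pics/c8.png',np.hstack([f(a[185:325,140:270]),f(s[240:380,210:340])]))
print(manip.mark_of('offcut','top'))
E
```

```text
[{'xyz': [591.4, -310.8, 1.0], 'confidence': 0.88}]
```

View pics/c8.png

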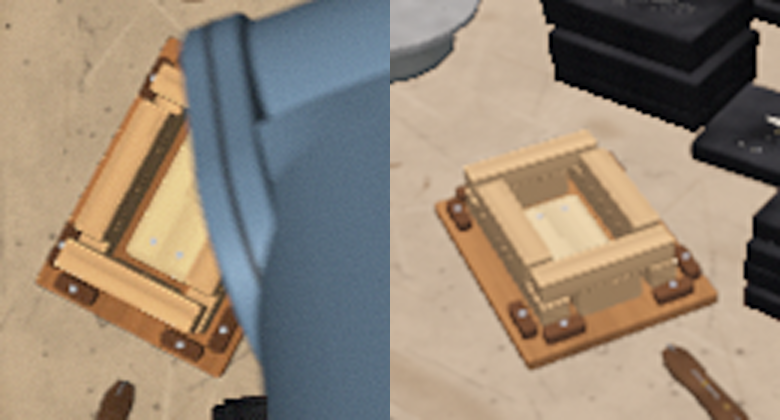

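```bash
python3 -c "
from workcell import manip; print(manip.hand_in())"
```

```text
the job is handed in; nothing more can be done
None
```

All four strips are in the jig, long ones first and the short ones lapped over their ends; each touched down at the expected seat height, the tops look level, the offcut is where it was, and the job is handed in (no verdict was returned).

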